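# Slide the carved panel into its slip case until the catch drops

### The arm

A 6-joint arm with a two-finger parallel gripper is mounted at the origin on the work surface. World frame = base frame: x ahead of the robot, y to its left, z up, the work surface at z = 0. Lengths are in mm, angles in degrees, forces in N, time in s.
With the tool pointing down it reaches from about 325 to 925 mm from the base axis. Payload 3.1 kg.
Tool frame: the origin (TCP) lies at the very end of the fingers, on their centre line; the grasp point (between the pads) lies grasp_offset behind it (grasp_offset is the distance from the TCP to the grasp point, in mm); z points along the fingers, y is the line along which they close (so a half turn about z gives the same grasp; the last joint's range is limited). The gripper opens to 85 mm and grips with 20 to 120 N. Pads are 22 mm wide; open, the fingers measure 114 mm over their backs; the gripper's body (76 mm by 85 mm) begins 54 mm behind the grasp point. The pads swing forward as they close: fully open they stand 13 mm farther back than shut.
Start: joints at [-82.231, 12.427, 92.441, -0, 75.132, -6.429], TCP at [153.316, -605.916, 231.3] pointing down, gripper open.
Joint ranges: [-157.48, 157.48], [-44.54, 120.13], [17.64, 146.25], [-64.5, 244.5], [7.68, 150.69], [-147.95, 147.95]. Speed limits (degrees/s): [159.86, 159.86, 180, 180, 180, 180].

### API

Orientations are given as [roll, pitch, yaw] about the fixed x, y, z axes, in that order (R = Rz(yaw) Ry(pitch) Rx(roll)).
In Python, from station import * gives the robot as it stands. Calls block until the motion is done:
- goto(position, orientation): joint-space move of the TCP to a pose.
- move_l(position, attitude=None, speed=150): straight line of the TCP; attitude=None keeps the orientation; speed is the mean speed in mm/s.
- move_j(angles): joint-space move.
- grip(opening, squeeze=None): finger opening in mm; squeeze is the grip in N (None keeps the last); returns when the fingers have stopped.
- wait(seconds).
- solve_ik(position, orientation): joint angles nearest the present ones, or None.
- get_obs(): the state.
- get_image(name): name is "side" or "top" or "wrist"; returns the picture (400x640x3 uint8, red, green, blue); there is no depth.
- get_calibration(name): a dict with "fx", "fy", "cx", "cy" (pixels), "R" (3x3) and "t" (3): a world point X has camera coordinates R X + t; the wrist camera has in their place "mount" (4x4, takes a point from camera to tool coordinates, whose origin is the TCP and whose axes are the flange's). Camera axes: x right, y down, z forward; pixel columns grow to the right and rows downward; lengths in mm; the calibration is good to about 2 mm. A picture is of the moment at which its call begins: read the wrist's pose just before it. get_calibration takes no time and is no camera call.
A pose or a line that the arm cannot do raises Unreachable and nothing moves.
- sign_off(): hands the job in; it is judged then, once.
Trained networks look in the newest picture that a camera, given by its name, has taken for a name from the list of things; names that differ only in an ending like _2 or _b are one class to them, and where a whole thing is asked for, a point or a joint stands for the part that bears it (a point fixed in the world has none). Each returns a list of dicts, best first, with "score" (0 to 1); they miss things now and then, are a little off and sometimes report something else, mostly with a low value. They report only what shows in the picture. A call takes as long as a camera call. They do not tell look-alikes from the thing itself.
- spot_in(name, camera): "extent" ([centre column, centre row, width, height] in pixels, round what is visible of it).
- regions_of(name, camera): "region" (400x640 bool, what is visible of it) and "extent" ([centre column, centre row, width, height] in pixels, round what is visible of it).
The state is a dict: "t": time; "joint_pos": joint angles; "qvel": joint speeds; "effort": joint torques, N m; "tcp_pos": TCP position; "ee_rot": TCP orientation; "wrist_force": force on the tool from outside, world axes, zero at the start; "moment": the same for the moment, N m; "grip_width": finger opening in mm; "grip_force": force on a finger pad.
Only numpy, scipy, OpenCV 4.12 (cv2) and the standard library are available. Lean on these libraries where they do the work, as an engineer would, in place of code of your own. Each camera call takes 0.05 s, during which the arm holds its last target. There are 200 camera calls.

### The job

Slide the carved wooden panel along the bench into the slip case, grooved end first, and press it gently home until the brass drop catch falls into the panel's groove and holds it. The panel is too wide to grip, so push it flat on the bench; do not force it, and leave the other things on the bench where they are.

Things in the scene. Friction and masses are not known exactly. Their poses are not given: they have to be found in the camera images.
- panel: Loose flat panel of pale wood with a carved rosette under 2 mm high, 120 mm long (x) x 100 mm wide (y) x 28 mm thick, 0.17 to 0.34 kg, lying flat on the bench. Origin: centre of its underside. Its +x end, the one near the groove, goes into the case first. It starts ahead of the mouth, up to 50 mm to either side of the case's axis and turned up to 0.3 rad from it.
- panel_groove (a point): Middle of the floor of the groove across the panel's whole width in its top; the groove is 25 mm long in x (from x = +15 to +40 mm of the panel) and 9 mm deep.
- panel_lead (a point): Middle of the panel's leading end face (+60 mm in its x, 14 mm above its underside).
- panel_rear (a point): Middle of the panel's rear end face (-60 mm in its x, 14 mm above its underside), the face to push.
- case: Slip case screwed to the bench, no floor: wooden side walls 14 mm thick, 32 mm high, with rounded ends (radius 7 mm) at the mouth; clear plastic cover 5 mm thick, underside 32 mm above the bench; end wall. 150 mm long outside, 103 mm wide inside. Origin: on the bench at the middle of the open mouth; x points into the case, y to its left, z up.
- case_home (a point): Where the panel's origin lies when home: 55 mm inside the mouth on the case's axis, on the bench. The panel is then parallel to the case and its rear face stands about 5 mm out of the mouth.
- case_pad (a point): Middle of the face of a cork pad on a spring inside the case, 112 mm from the mouth. The panel's leading end meets it 3 mm before home; it yields at 1.2 N per mm and stops hard 5 mm past home (10 N, plus the panel's friction). Once the pushing stops it presses the panel back against the catch.
- catch (a joint): Brass drop catch in the case's cover, a vertical slide in m: 0 = down, at most 0.012 = lifted; works by itself. Spring: 2 N down, 2.5 N lifted. Its nose, sloped towards the mouth, reaches 6 mm below the level of the panel's top. The panel's leading end meets it with the panel's origin about 15 mm inside the mouth, lifts it 6 mm (a push of 4 to 10 N), and it drops into the groove at home.
- catch_knob (a point): Top of the round brass knob (18 mm across) on the catch, 66 mm above the bench when the catch is down, 91 mm inside the mouth on the case's axis.
- mallet: Bystander: turned wooden mallet standing upright, 90 mm across, 228 mm high. Origin: centre of its underside.
- gouge_a: Bystander: gouge lying flat, 215 mm long and 25 mm thick. Origin: at the joint of handle and blade (underside), blade to +x.
- gouge_b: Bystander: gouge lying flat, like gouge_a.
- gouge_c: Bystander: gouge lying flat, like gouge_a but 225 mm long.
- oilstone: Bystander: grey oilstone 150 x 50 x 25 mm. Origin: centre of its underside.
- glue: Bystander: white glue bottle, 60 mm across, 150 mm high. Origin: centre of its underside.
Not all that is in view belongs to the job. Of the things like the panel, leave any that is black or pink; of the rest the smaller one is meant.

How it is judged (in metres and radians):
On the way, in this order (a step that is already met when the one before it is completed fails the run):
1. the panel's leading end is inside the mouth by more than 15 mm, the panel flat and square with the case (within 0.06 rad) (x of panel_lead in the frame of case above 0.015 m and x of panel in the frame of case below 0.012 m and y of panel in the frame of case between -0.005 and 0.005 m and angle between the x axis of panel and the x axis of case, either way round below 0.06 rad and height (world z) of panel below 0.004 m), for 0.1 s.
2. the panel, pushed further in, has lifted the catch by more than 4 mm (value of joint catch above 0.004 m and x of panel in the frame of case above 0.014 m), for 0.1 s.
At the end, for the whole second after the job is handed in: The panel lies flat and at rest in the case, square within 0.04 rad, its origin 52 to 60 mm inside the mouth and within 4 mm of the axis, and the catch is down (within 2 mm) in its groove (x of panel in the frame of case between 0.052 and 0.0605 m and y of panel in the frame of case between -0.004 and 0.004 m and angle between the x axis of panel and the x axis of case, either way round below 0.04 rad and height (world z) of panel between -0.004 and 0.004 m and value of joint catch below 0.002 m and linear speed of panel below 0.01 m/s); the robot touches nothing.
It fails at once if the robot's fingers push or press on the panel with more than 35 N (contact force between the fingers and panel above 35 N).
It fails at once if the panel is tipped up by more than 0.3 rad (angle between panel's own z axis and vertical above 0.3 rad).
It fails at once if a bystander is shifted by more than 30 mm (distance of any of mallet, gouge_a, gouge_b, gouge_c, oilstone, glue from where it was at the start of the episode above 0.03 m).
It also fails if it takes over 58 s, if anything falls off the work surface, if the arm or the gripper's body presses on something with over 40 N, if the wrist force passes 120 N, or if a joint passes its speed limit or range.

## Working session

There is one attempt and no reset: what is moved stays moved. The work goes in short steps, each a Python script; the robot and the scene stay as the last script left them, time stands still between calls to the robot, and variables do not carry over. Pictures are saved under pics/ and viewed, at most 10 in all, crops included, and the job is handed in when it is done.

```bash
ls; mkdir -p pics; python3 - <<'E'
from station import *
import cv2,numpy as np
for c in ["top","side"]:
    im=get_image(c); cv2.imwrite(f"pics/{c}0.png",im[:,:,::-1])
    k=get_calibration(c); print(c,{a:np.round(v,3).tolist() for a,v in k.items()})
    for n in ["panel","case","catch_knob","mallet","gouge_a","oilstone","glue"]:
        print(n,[(round(d["score"],2),np.round(d["extent"]).tolist()) for d in spot_in(n,c)])
print(get_calibration("wrist")); print(get_obs())
E
```

```text
pics
top {'fx': 432.797, 'fy': 432.797, 'cx': 320.126, 'cy': 201.241, 'R': [[0.026, -0.999, 0.026], [-0.983, -0.03, -0.18], [0.181, -0.02, -0.983]], 't': [-20.322, 516.657, 1102.778]}
panel [(0.85, [383.0, 291.0, 60.0, 55.0]), (0.8, [368.0, 208.0, 46.0, 53.0]), (0.66, [278.0, 258.0, 83.0, 82.0])]
case [(0.71, [352.0, 140.0, 60.0, 64.0])]
catch_knob []
mallet [(0.91, [295.0, 144.0, 33.0, 48.0])]
gouge_a [(0.85, [153.0, 233.0, 54.0, 63.0]), (0.75, [404.0, 140.0, 14.0, 77.0]), (0.71, [451.0, 280.0, 18.0, 82.0])]
oilstone [(0.95, [487.0, 180.0, 32.0, 57.0]), (0.45, [404.0, 140.0, 14.0, 77.0])]
glue [(0.59, [157.0, 160.0, 37.0, 29.0])]
side {'fx': 435.622, 'fy': 435.622, 'cx': 318.997, 'cy': 199.148, 'R': [[-0.841, -0.54, -0.021], [-0.275, 0.461, -0.844], [0.466, -0.704, -0.536]], 't': [442.449, 234.482, 1033.388]}
panel [(0.91, [355.0, 265.0, 83.0, 56.0]), (0.84, [418.0, 220.0, 51.0, 28.0]), (0.82, [347.0, 206.0, 48.0, 32.0]), (0.69, [205.0, 248.0, 82.0, 57.0])]
case [(0.91, [295.0, 197.0, 44.0, 38.0]), (0.16, [346.0, 207.0, 44.0, 24.0])]
catch_knob []
mallet [(0.85, [269.0, 195.0, 30.0,
[... 675 characters left out ...]
     1.00000000e+00]])}
{'t': 0.8, 'joint_pos': array([-8.22295903e+01,  1.24231037e+01,  9.24393810e+01, -1.38139887e-03,
        7.51320054e+01, -6.42778193e+00]), 'qvel': array([ 0.00701412,  0.00712291,  0.07151257,  0.00447678,  0.01099583,
       -0.0377049 ]), 'effort': array([-2.11905781e-04, -3.96832001e+01, -3.04234457e+01, -1.63935306e-04,
        5.66177860e-04, -1.05397739e-06]), 'tcp_pos': array([ 153.32509009, -605.9317358 ,  231.36230165]), 'ee_rot': array([1.79994674e+02, 1.94362770e-03, 1.41985459e+01]), 'wrist_force': array([-0.09899469,  0.01080521, -0.71211514]), 'moment': array([-0.04065579, -0.02081165,  0.02862558]), 'grip_force': 0.0, 'grip_width': 85.69104458651564}
```

View pics/top0.png

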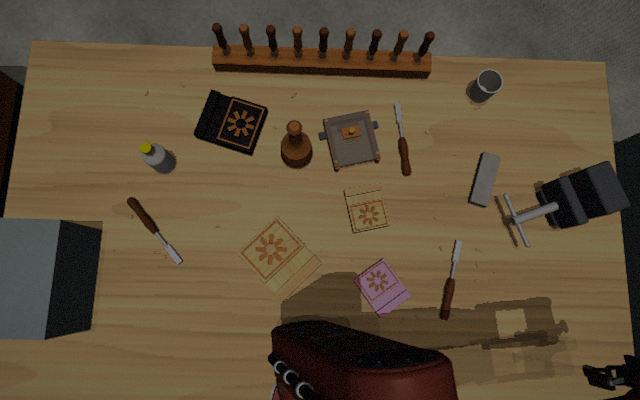

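View pics/side0.png

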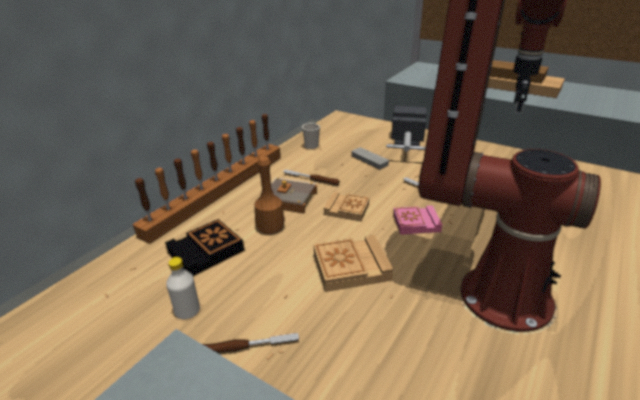

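Candidates for the panel in the top view are small pale (367,210), large pale (280,257), pink (382,288) and black (232,122). Black and pink are excluded and the small pale one is smaller, so I choose (367,210). Its groove band is already towards the case mouth at (353,167). The gouge handle at (404,175) and the mallet at (295,144) are the near bystanders. Next is a close look with the wrist camera.

```bash
cat > h.py <<'E'
from station import *
import cv2,numpy as np
from scipy.spatial.transform import Rotation as Ro
def cam(c,obs=None):
    k=get_calibration(c); K=np.array([[k["fx"],0,k["cx"]],[0,k["fy"],k["cy"]],[0,0,1]])
    if c!="wrist": return K,np.array(k["R"]),np.array(k["t"])
    o=obs; T=np.eye(4); T[:3,:3]=Ro.from_euler("xyz",o["ee_rot"],degrees=True).as_matrix(); T[:3,3]=o["tcp_pos"]
    W=np.linalg.inv(T@k["mount"]); return K,W[:3,:3],W[:3,3]
def px2w(C,uv,z):
    K,R,t=C; uv=np.atleast_2d(uv).astype(float)
    d=(R.T@np.linalg.inv(K)@np.c_[uv,np.ones(len(uv))].T).T; o=-R.T@t
    return o+d*((z-o[2])/d[:,2])[:,None]
def w2px(C,X):
    K,R,t=C; p=(K@(R@np.atleast_2d(X).T+t[:,None])).T; return p[:,:2]/p[:,2:]
E
python3 - <<'E'
from h import *
C=cam("top")
print("panel",px2w(C,[367,210],28),"case",px2w(C,[[351,131],[327,168],[380,161]],32),"pink",px2w(C,[382,288],28))
print("mallet",px2w(C,[296,160],0),"gouge end",px2w(C,[405,174],12))
p=px2w(C,[360,180],28)[0]
goto([p[0]+0,p[1],280],[180,0,0])
o=get_obs(); im=get_image("wrist"); cv2.imwrite("pics/w0.png",im[:,:,::-1]); print(o["tcp_pos"],o["ee_rot"],o["t"])
for n in ["panel","case","catch_knob"]:
    print(n,[(round(d["score"],2),np.round(d["extent"]).tolist()) for d in regions_of(n,"wrist")])
E
```

```text
panel [[ 500.43108844 -133.20662959   28.        ]] case [[ 721.01366182  -86.62103906   32.        ]
 [ 612.73563528  -22.32447381   32.        ]
 [ 637.36952047 -167.64028308   32.        ]] pink [[ 294.88424745 -173.89289507   28.        ]]
mallet [[641.56027651  64.32681465   0.        ]] gouge end [[ 607.94427724 -240.81954752   12.        ]]
[ 582.75916816 -114.35842366  279.87566843] [ 1.79983226e+02  1.39764061e-02 -6.44485673e-02] 3.1333
panel [(0.89, [330.0, 216.0, 107.0, 116.0]), (0.81, [358.0, 345.0, 113.0, 57.0]), (0.79, [31.0, 30.0, 61.0, 57.0]), (0.59, [157.0, 303.0, 165.0, 125.0])]
case [(0.4, [100.0, 85.0, 196.0, 90.0])]
catch_knob [(0.72, [332.0, 218.0, 106.0, 116.0]), (0.57, [286.0, 24.0, 22.0, 20.0])]
```

View pics/w0.png

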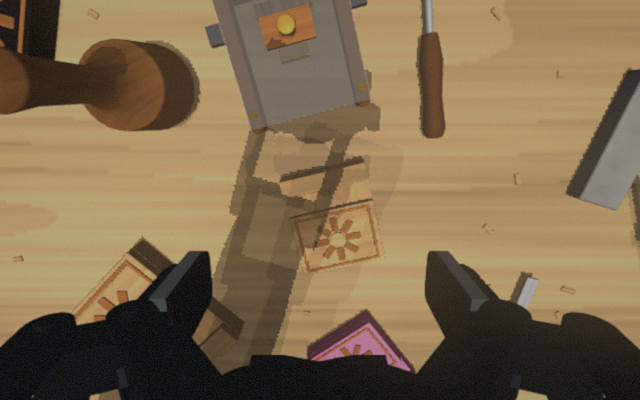

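The picture shows the panel at (335,215), its groove facing the case, the case mouth edge from (255,130) to (368,103), and the knob at (286,24). I'll take one enlarged crop for corner accuracy, which also checks the choice.

```bash
python3 - <<'E'
from h import *
o=get_obs()
goto([590,-105,300],[180,0,15])
o=get_obs(); im=get_image("wrist"); np.savez("w1.npz",tcp_pos=o["tcp_pos"],ee_rot=o["ee_rot"],im=im)
print(o["tcp_pos"],o["ee_rot"])
r=regions_of("panel","wrist")
for d in r: print(round(d["score"],2),np.round(d["extent"]))
e=r[0]["extent"]; C=cam("wrist",o); print(px2w(C,e[:2],28))
c=im[0:290,200:440]; c=cv2.resize(c,None,fx=2.06,fy=2.06,interpolation=cv2.INTER_CUBIC)
c=cv2.convertScaleAbs(c,alpha=1.5); cv2.imwrite("pics/w1.png",c[:,:,::-1])
E
```

```text
[ 590.34006685 -105.37928937  300.57360109] [ 1.79943142e+02 -5.74548104e-02  1.48058219e+01]
0.92 [324. 221.  88. 100.]
0.77 [51.  8. 95. 12.]
0.72 [103. 263. 153. 127.]
0.62 [306. 341.  86.  44.]
[[ 516.2030166  -134.19527959   28.        ]]
```

View pics/w1.png

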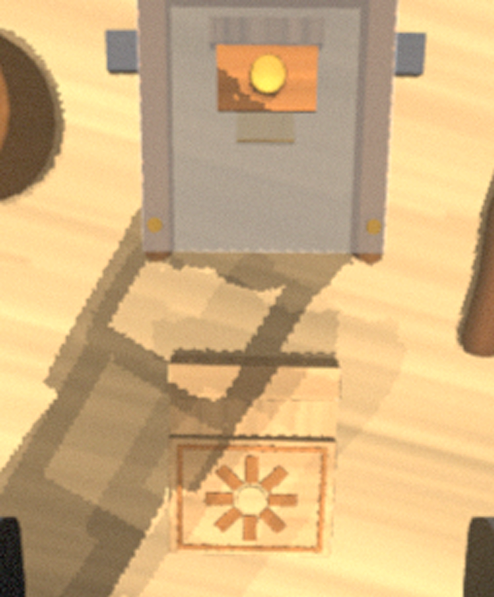

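```bash
cat > m.py <<'E'
from h import *
def rep(C,P,Q,kn):
    X=px2w(C,P,28); print("panel corners FL FR RL RR\n",X[:,:2].round(1))
    print("len",np.linalg.norm(X[0]-X[2]),np.linalg.norm(X[1]-X[3]),"wid",np.linalg.norm(X[0]-X[1]),np.linalg.norm(X[2]-X[3]))
    a=lambda d:np.degrees(np.arctan2(d[1],d[0]))
    print("yaw",[round(a(d),2) for d in (X[0]-X[2],X[1]-X[3],)],[round(a(d)-90,2) for d in (X[0]-X[1],X[2]-X[3])],"c",X.mean(0)[:2])
    Y=px2w(C,Q,37); print("case top FarL FarR MouthL MouthR\n",Y[:,:2].round(1)); print("wid",np.linalg.norm(Y[2]-Y[3]))
    print("yaw",[round(a(d),2) for d in (Y[0]-Y[2],Y[1]-Y[3])],round(a(Y[2]-Y[3])-90,2),"mouthmid",(Y[2]+Y[3])[:2]/2)
    k=px2w(C,kn,66)[0]; m=(Y[2]+Y[3])/2; print("knob",k,"dist",np.linalg.norm((k-m)[:2]),"ax",a(k-m))
E
python3 - <<'E'
from m import *
d=np.load("w1.npz"); C=cam("wrist",d); f=lambda L:np.array(L)/2.06+[200,0]
rep(C,f([[171,367],[340,367],[174,552],[330,552]]),f([[138,0],[397,0],[144,252],[383,252]]),f([268,74]))
E
```

```text
panel corners FL FR RL RR
 [[ 555.3  -73. ]
 [ 580.1 -166.8]
 [ 442.3 -101.7]
 [ 466.8 -194.5]]
len 116.64589173783521 116.67243748451374 wid 97.0022033201891 96.07719754903826
yaw [np.float64(14.23), np.float64(13.78)] [np.float64(14.81), np.float64(14.8)] c [ 511.1300818  -133.97823947]
case top FarL FarR MouthL MouthR
 [[ 734.3  -14.7]
 [ 767.  -138.6]
 [ 615.5  -44.6]
 [ 648.4 -169.1]]
wid 128.75333489310478
yaw [np.float64(14.16), np.float64(14.45)] 14.81 mouthmid [ 631.98784608 -106.87525328]
knob [713.61935458 -86.03233344  66.        ] dist 84.25040348290062 ax 14.323268575271728
```

Measured: the panel is parallel to the case within about 0.5°, with its centre about 117 mm ahead of the mouth and 4 mm to +y (sizes 97 × 116.6 against 100 × 120, OK). The crop confirms the choice: small, pale, groove towards the mouth. First I'll square and centre it with a two-finger push from the +y side, then look again.

```bash
cat >> h.py <<'E'
O=np.array([625.5,-108.7]); YAW=14.35
def cw(x,y,z):
    c,s=np.cos(np.radians(YAW)),np.sin(np.radians(YAW)); return [O[0]+c*x-s*y,O[1]+s*x+c*y,z]
def wc(p):
    c,s=np.cos(np.radians(YAW)),np.sin(np.radians(YAW)); d=np.array(p)[:2]-O; return np.array([c*d[0]+s*d[1],-s*d[0]+c*d[1]])
def look(name,yaw=YAW,x=-35,y=8,z=300,crop=True):
    goto(cw(x,y,z),[180,0,yaw]); wait(.3); o=get_obs(); im=get_image("wrist"); np.savez(name+".npz",tcp_pos=o["tcp_pos"],ee_rot=o["ee_rot"],im=im)
    c=im[0:290,200:440]; c=cv2.resize(c,None,fx=2.06,fy=2.06,interpolation=cv2.INTER_CUBIC)
    cv2.imwrite(f"pics/{name}.png",cv2.convertScaleAbs(c,alpha=1.5)[:,:,::-1]); return o
E
python3 - <<'E'
from h import *
a=[180,0,YAW-90]
grip(50)
goto(cw(-117,92,60),a); move_l(cw(-117,92,5))
f0=get_obs()["wrist_force"]; print(get_obs()["tcp_pos"],get_obs()["grip_width"])
for y in np.arange(76,61,-1.5):
    move_l(cw(-117,y,5),speed=25); o=get_obs(); print(round(wc(o["tcp_pos"])[1],1),(o["wrist_force"]-f0).round(2))
move_l(cw(-117,92,5)); move_l(cw(-117,92,150))
o=look("w2"); print(o["t"])
E
```

```text
Traceback (most recent call last):
station.Unreachable: the arm cannot take that pose within its joint ranges
```

```bash
python3 - <<'E'
from h import *
print(get_obs()["joint_pos"].round(1), get_obs()["tcp_pos"])
for yaw in (YAW-90,YAW-80,YAW+90,YAW,YAW+180):
    print(yaw,[None if (s:=solve_ik(cw(*p),[180,0,(yaw+180)%360-180])) is None else np.round(s) for p in((-117,92,60),(-117,92,5),(-195,0,60),(-195,0,5),(-16,0,5))])
E
```

```text
[-16.8   6.6  91.7   0.   81.7  58.2] [ 589.90250607 -105.00393955  299.83379319]
-75.65 [None, None, array([-28.,   6., 121.,  -0.,  53., 137.]), array([-28.,  12., 121.,  -0.,  46., 137.]), None]
-65.65 [array([-14.,   9., 117.,  -0.,  54., 142.]), array([-14.,  15., 118.,  -0.,  47., 142.]), array([-28.,   6., 121.,  -0.,  53., 127.]), array([-28.,  12., 121.,  -0.,  46., 127.]), array([-17.,  28., 100.,  -0.,  53., 139.])]
104.35 [array([-14.,   9., 117.,   0.,  54., -28.]), array([-14.,  15., 118.,  -0.,  47., -28.]), array([-28.,   6., 121.,   0.,  53., -43.]), array([-28.,  12., 121.,   0.,  46., -43.]), array([-17.,  28., 100.,   0.,  53., -31.])]
14.35 [array([-14.,   9., 117.,  -0.,  54.,  62.]), array([-14.,  15., 118.,  -0.,  47.,  62.]), array([-28.,   6., 121.,  -0.,  53.,  47.]), array([-28.,  12., 121.,  -0.,  46.,  47.]), array([-17.,  28., 100.,  -0.,  53.,  59.])]
194.35 [array([ -14.,    9.,  117.,    0.,   54., -118.]), array([ -14.,   15.,  118.,    0.,   47., -118.]), array([ -28.,    6.,  121.,    0.,   53., -133.]), array([ -28.,   12.,  121.,    0.,   46., -133.]), array([ -17.,   28.,  100.,    0.,   53., -121.])]
```

YAW+90 (the same fingers turned half round) is reachable.

```bash
python3 - <<'E'
from h import *
a=[180,0,YAW+90]
grip(50)
goto(cw(-117,92,60),a); move_l(cw(-117,92,5))
f0=get_obs()["wrist_force"]; print(get_obs()["tcp_pos"],get_obs()["grip_width"])
for y in np.arange(76,61,-1.5):
    move_l(cw(-117,y,5),speed=25); o=get_obs(); print(round(wc(o["tcp_pos"])[1],1),(o["wrist_force"]-f0).round(2))
move_l(cw(-117,92,5)); move_l(cw(-117,92,150))
o=look("w2"); print(o["t"])
E
```

```text
[489.906207   -48.74380519   5.33137934] 50.188254176237606
76.0 [-1.11  0.03 -1.66]
74.5 [-0.21  0.5  -0.43]
72.9 [-0.19  0.54 -1.14]
71.4 [ 0.6   0.46 -0.48]
69.9 [ 0.23  0.99 -1.14]
68.4 [-0.94  0.12  0.31]
67.2 [-0.41  1.36  0.83]
65.8 [-0.99  2.64  1.51]
63.7 [-1.16  1.6  -0.36]
62.1 [ 0.1   0.68 -0.11]
12.4583
```

View pics/w2.png

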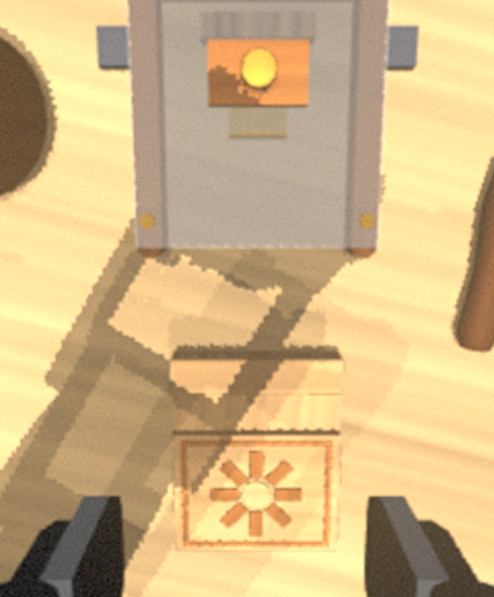

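```bash
python3 - <<'E'
from m import *
d=np.load("w2.npz"); C=cam("wrist",d); f=lambda L:np.array(L)/2.06+[200,0]
P=f([[172,361],[343,361],[177,549],[337,549]])
rep(C,P,f([[131,0],[388,0],[136,246],[376,246]]),f([259,67]))
X=px2w(C,P,28)
print("panel c in case",wc(X.mean(0)), "rear mid",wc((X[2]+X[3])/2),"front",wc((X[0]+X[1])/2))
print("knob",wc(px2w(C,f([259,67]),66)[0]),"wall ends",wc(px2w(C,f([150,253]),20)[0]),wc(px2w(C,f([363,253]),20)[0]))
E
```

```text
panel corners FL FR RL RR
 [[ 557.9  -76.3]
 [ 582.2 -171. ]
 [ 443.6 -105.7]
 [ 468.  -200.8]]
len 117.98063506847578 117.95922135351357 wid 97.71808914544009 98.24968560944686
yaw [np.float64(14.39), np.float64(14.65)] [np.float64(14.39), np.float64(14.4)] c [ 512.92915565 -138.46316041]
case top FarL FarR MouthL MouthR
 [[ 732.4  -16.5]
 [ 763.9 -139.3]
 [ 616.7  -44. ]
 [ 648.6 -168.6]]
wid 128.69631899371686
yaw [np.float64(13.34), np.float64(14.27)] 14.38 mouthmid [ 632.64846228 -106.28250128]
knob [714.08302501 -85.99982986  66.        ] dist 83.92243303858234 ax 13.985926082065188
panel c in case [-116.43525013   -0.93447469] rear mid [-175.41980409   -1.10974216] front [-57.45069616  -0.75920721]
knob [9.14453316e+01 3.71011712e-02] wall ends [ 2.60099043 59.65712476] [  2.66160073 -59.66436595]
```

The panel is now about 0.9 mm off axis and 0.1° off square. Next I push from the rear with two fingers to just inside the mouth, then check.

```bash
cat >> h.py <<'E'
def push(xs,speed=40,fmax=18,y=0):
    f0=get_obs()["wrist_force"]; ax=np.array([np.cos(np.radians(YAW)),np.sin(np.radians(YAW)),0])
    for x in xs:
        move_l(cw(x,y,5),speed=speed); o=get_obs(); F=o["wrist_force"]-f0
        f=-F@ax; print(round(float(wc(o["tcp_pos"])[0]),1),round(float(f),1),F.round(1))
        if f>fmax: print("STOP"); break
    return o
E
python3 - <<'E'
from h import *
grip(50)
goto(cw(-210,-.5,60),[180,0,YAW]); move_l(cw(-210,-.5,5))
push(list(range(-195,-150,15))+list(range(-150,-98,5)),y=-.5)
o=get_obs(); im=get_image("wrist"); np.savez("w3.npz",tcp_pos=o["tcp_pos"],ee_rot=o["ee_rot"],im=im)
cv2.imwrite("pics/w3.png",cv2.convertScaleAbs(im,alpha=1.5)[:,:,::-1]); print(o["t"])
E
```

```text
-194.7 1.1 [-0.9 -0.8 -0.1]
-179.6 1.2 [-1.1 -0.3  0.3]
-164.3 0.1 [ 0.1 -0.7  0.5]
-149.2 0.5 [-0.4 -0.2 -0.3]
-144.5 0.6 [-0.5 -0.4  0.4]
-139.4 0.5 [-0.3 -1.  -0.8]
-134.3 0.4 [-0.2 -1.  -0.8]
-129.3 0.4 [-0.3 -0.4  0. ]
-124.3 1.0 [-0.9 -0.3 -1.3]
-119.3 1.3 [-1.1 -0.7 -0.2]
-114.3 0.3 [-0.2 -0.4  0.5]
-109.3 0.5 [-0.2 -1.1 -0.4]
-104.3 0.9 [-0.8 -0.3  0.8]
-99.3 0.3 [-0.3  0.2 -0.6]
19.2333
```

View pics/w3.png

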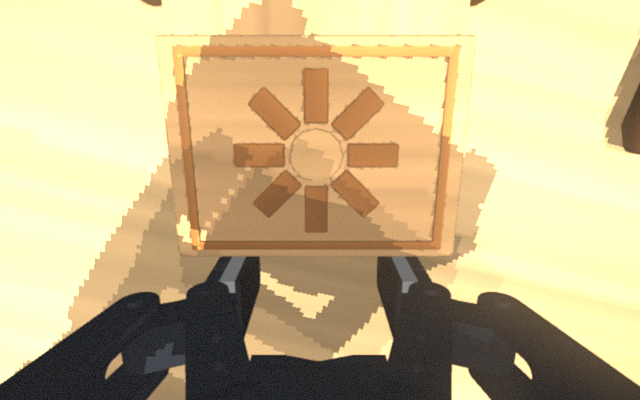

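The picture shows both fingers flat on the rear face (row 254). The panel is centred (columns 157–475) between the wall ends at (150,2) and (478,2), with its lead about 30 mm inside and no resistance. I'll continue slowly through the catch.

```bash
python3 - <<'E'
from h import *
wait(.2)
push(list(range(-96,-60,6))+list(range(-60,-24,4))+list(np.arange(-24,-15.4,1)),speed=25,y=-.5)
o=get_obs(); im=get_image("side"); print(o["t"])
E
```

```text
-95.9 -0.1 [-0.1  0.9 -1.3]
-89.2 -0.6 [0.3 1.2 0.4]
-83.3 0.6 [-0.8  0.8  0.3]
-77.3 -0.4 [ 0.   1.7 -1.6]
-71.3 0.1 [-0.3  0.6 -1.1]
-65.3 -0.6 [ 0.2  1.6 -0.3]
-59.3 -0.4 [ 0.2  1.  -0.9]
-55.5 -0.0 [-0.1  0.5  0.1]
-54.2 6.1 [-6.3 -0.1  4.7]
-51.2 9.5 [-9.5 -1.4  6.8]
-47.7 10.7 [-10.6  -2.    8. ]
-44.1 11.3 [-11.   -2.5   9.4]
-39.9 11.0 [-10.9  -1.7   8.2]
-34.7 6.4 [-6.5 -0.3  5.5]
-30.6 7.1 [-7.1 -0.9  4.6]
-26.5 7.7 [-7.8 -0.6  4.3]
-26.1 8.7 [-8.6 -1.8  5.3]
-25.3 8.7 [-8.8 -0.8  5.9]
-24.4 8.6 [-8.4 -1.9  6.6]
-23.3 9.0 [-9.1 -0.6  6.4]
-22.4 9.2 [-8.9 -2.1  5.8]
-21.4 9.2 [-9.1 -1.5  5.6]
-19.9 8.2 [-8.2 -0.9  5.1]
-19.1 8.5 [-8.6 -0.6  5.9]
26.9167
```

```bash
python3 - <<'E'
from h import *
push(np.arange(-14.5,-8,.7),speed=15,y=-.5,fmax=9)
im=get_image("side"); o=get_obs(); print(o["t"])
cv2.imwrite("pics/s1.png",cv2.resize(im[150:260,240:400],None,fx=4,fy=4,interpolation=cv2.INTER_CUBIC)[:,:,::-1])
E
```

```text
-17.7 -0.1 [ 0.2 -0.1  0.8]
-17.7 2.2 [-2.3  0.   1.8]
-17.4 2.8 [-2.8 -0.5  3.5]
-17.1 4.5 [-4.2 -2.   4.1]
-16.8 5.2 [-5.1 -1.   4.7]
-16.5 7.5 [-7.1 -2.3  4.9]
-16.2 7.3 [-7.  -1.9  7.4]
-15.9 6.1 [-5.6 -2.6  6.5]
-14.3 5.6 [-5.4 -1.3  4.8]
-13.9 6.3 [-6.2 -1.1  5.6]
29.5167
```

View pics/s1.png

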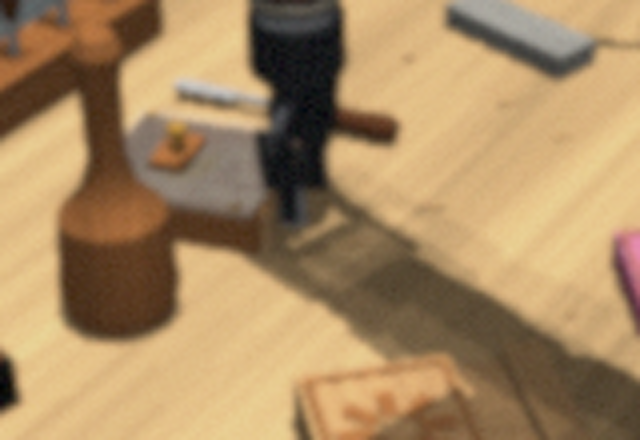

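The side view shows the fingers at the mouth with the panel fully in. The bystanders are untouched: mallet at (115,255) and gouge at (370,125) in the crop. I'll back off and compare the knob with the earlier view from the same pose.

```bash
python3 - <<'E'
from h import *
move_l(cw(-45,-.5,5),speed=60); move_l(cw(-60,-.5,100))
o=look("w4"); print(o["t"])
d=np.load("w2.npz"); 
for n in ("w2","w4"):
    im=np.load(n+".npz")["im"][10:70,270:390].astype(int); m=(im[...,0]>110)&(im[...,1]>90)&(im[...,2]<70)
    v,u=np.nonzero(m); print(n,len(u),u.mean()+270,v.mean()+10,np.load(n+".npz")["tcp_pos"])
C=cam("wrist",o)
for z in (66,72): print(z,w2px(C,cw(91.4,0,z)), "panel rear -5,-8",w2px(C,[cw(-5,0,28),cw(-8,0,28)])*2.06-[412,0])
E
```

```text
32.2
w2 1099 328.8116469517743 32.76251137397634 [ 589.3618734  -109.4653991   299.64914542]
w4 1094 329.4835466179159 30.86471663619744 [ 588.73585757 -109.51016102  297.79440975]
66 [[326.25629105  30.78332393]] panel rear -5,-8 [[257.68265529 265.96450405]
 [257.65452147 271.48245207]]
72 [[326.38031855  29.68377302]] panel rear -5,-8 [[257.68265529 265.96450405]
 [257.65452147 271.48245207]]
```

View pics/w4.png

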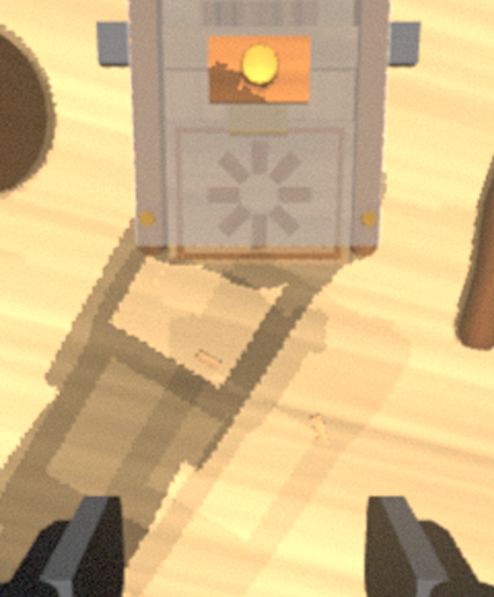

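The panel is in, with its rear edge at row 261 (predicted 266 for 5 mm out, so about 57 mm in), and it's square. I'll check the catch with the fixed side camera: a 6 mm lift is about 2 px there.

```bash
python3 - <<'E'
from h import *
def kn(im):
    p=im[170:200,270:300].astype(float); w=np.clip(p[...,1]-1.6*p[...,2]-15,0,None)
    return p,w
a=cv2.imread("pics/side0.png")[:,:,::-1]; b=get_image("side"); C=cam("side")
q=w2px(C,[cw(91.4,0,66),cw(91.4,0,72)]); print(q)
u,v=q[0].round().astype(int)
def shift(x,y,h,w):  # subpixel shift a->b
    A=a[y-h:y+h,x-w:x+w].astype(np.float32).mean(2);B=b[y-h:y+h,x-w:x+w].astype(np.float32).mean(2)
    return cv2.phaseCorrelate(A,B,cv2.createHanningWindow((2*w,2*h),cv2.CV_32F)), np.abs(A-B).mean()
print("knob",shift(u,v,6,6),shift(u,v,8,10))
print(get_obs()["t"])
for n in("w2","w4"):
    d=np.load(n+".npz"); print(n,[w2px(cam("wrist",d),cw(91.4,0,z)).round(2) for z in(66,72)])
    im=d["im"]
im2,im4=(np.load(n+".npz")["im"].astype(np.float32).mean(2) for n in("w2","w4"))
for s in((slice(5,28),slice(245,262)),(slice(5,28),slice(388,405)),(slice(20,45),slice(315,337))):
    A,B=np.ascontiguousarray(im2[s]),np.ascontiguousarray(im4[s]); print(s,cv2.phaseCorrelate(A,B,cv2.createHanningWindow(A.shape[::-1],cv2.CV_32F)))
c=np.hstack([cv2.resize(x[v-20:v+20,u-30:u+30],None,fx=6,fy=6,interpolation=cv2.INTER_CUBIC) for x in(a,b)])
cv2.imwrite("pics/s2.png",c[:,:,::-1])
E
```

```text
[[283.57007625 181.25416604]
 [283.4481488  179.62356678]]
knob (((0.27184184031794434, -0.34734050643861725), 0.9352810970611043), np.float32(3.0770411)) (((0.25657109558820146, -0.33596618089074504), 0.9414070188999176), np.float32(3.2130208))
32.3
w2 [array([[325.77,  32.58]]), array([[325.89,  31.5 ]])]
w4 [array([[326.26,  30.78]]), array([[326.38,  29.68]])]
(slice(5, 28, None), slice(245, 262, None)) ((-0.07861931669168243, -1.0986245945102944), 0.9171891775396135)
(slice(5, 28, None), slice(388, 405, None)) ((0.2173031512417669, -0.7987521609376955), 0.9207702853061535)
(slice(20, 45, None), slice(315, 337, None)) ((0.2148810376473591, -0.9650605578428468), 0.6520103112856547)
```

View pics/s2.png

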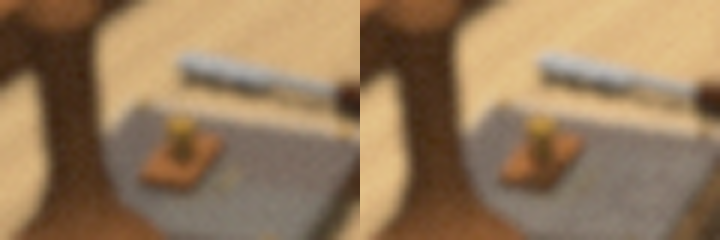

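```bash
python3 - <<'E'
from h import *
a=cv2.imread("pics/side0.png")[:,:,::-1]
bs=[get_image("side") for _ in range(4)]
def cen(im):
    p=im[172:190,274:293].astype(float); w=np.clip(p[...,1]-1.3*p[...,2]-0.45*p[...,0],0,None); w=np.clip(w-.3*w.max(),0,None)
    v,u=np.mgrid[172:190,274:293]; return (u*w).sum()/w.sum(),(v*w).sum()/w.sum(),w.max()
print(cen(a)); [print(cen(b)) for b in bs]
b=np.mean(bs,0)
for (x,y,h,w) in((300,178,6,8),(320,178,8,20),(266,180,6,6),(283,181,4,5),(280,188,4,10)):
    A=a[y-h:y+h,x-w:x+w].astype(np.float32).mean(2);B=b[y-h:y+h,x-w:x+w].astype(np.float32).mean(2)
    print((x,y),cv2.phaseCorrelate(A,B,cv2.createHanningWindow((2*w,2*h),cv2.CV_32F)))
goto(cw(25,0,200),[180,0,YAW]); wait(.3); o=get_obs(); im=get_image("wrist"); C=cam("wrist",o)
print(o["t"],w2px(C,[cw(91.4,0,66),cw(91.4,0,72)]))
cv2.imwrite("pics/w5.png",cv2.convertScaleAbs(im,alpha=1.4)[:,:,::-1])
E
```

```text
(np.float64(nan), np.float64(nan), np.float64(0.0))
(np.float64(nan), np.float64(nan), np.float64(0.0))
(np.float64(nan), np.float64(nan), np.float64(0.0))
(np.float64(nan), np.float64(nan), np.float64(0.0))
(np.float64(nan), np.float64(nan), np.float64(0.0))
(300, 178) ((-0.03082163191744769, -0.18918811624822407), 1.0096901388218005)
(320, 178) ((-0.11104160941244601, -0.20538857674526767), 0.9333115987479687)
(266, 180) ((0.1115253576925479, 0.13987321215896742), 0.9786971857150396)
(283, 181) ((0.1984201414854576, 0.0381135336762477), 0.9493312299251556)
(280, 188) ((0.3002574984872233, -0.0071074005220337355), 0.9952645301818848)
33.3417 [[315.50660269  99.32651991]
 [315.46162787  99.36645529]]<stdin>:6: RuntimeWarning: invalid value encountered in scalar divide
```

View pics/w5.png

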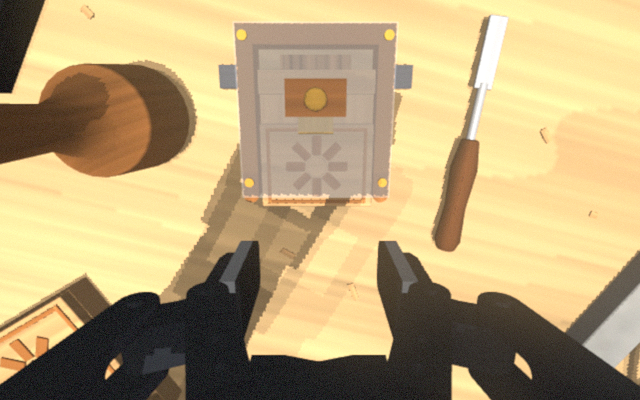

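The knob has shifted 0.04 px against about 1.6 px if it were lifted, so the catch is down. The panel sits centred in the case (knob at (315,99), rear edge at row 205), and the fingers are clear.

```bash
python3 - <<'E'
from h import *
print(sign_off())
E
```

```text
the job is handed in; nothing more can be done
None
```

The panel is home in the slip case with the drop catch down in its groove, judging by the camera views (about 57 mm in, square, within about 1 mm of the axis), and the bystanders look unmoved; I handed the job in shortly after 33 s, and the station gave no verdict.

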